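# Lock the flower press with its linch pin

## Task

Two flower presses are held shut by linch pins through the steel posts on their lids, and one pin of the four is still drawn part-way out with its ring standing open. Push that pin fully home through its post, then flip its sprung ring over the top of the post so that it snaps down round the end of the pin.

Things in the scene. Friction and masses are not known exactly. Their poses are not given: they have to be found in the camera images.
- knob_end (a point): Centre of the flat back face of the open pin's push knob (plain steel, 26 mm across, 20 mm long). x: push direction, away from the robot within about 20 degrees, level; z up. Pin axis 92 mm above the table, 26 mm above the press's flat lid. Along x from the point: knob to 20 mm, neck, ring hinge (axis along y) at 48 mm in the 20 mm thick head, 10 mm shaft, tip at 90 mm.
- pin (a joint): How far the open pin is pushed in, m: 0 drawn, 0.032 fully home, its head against the post. Starts at 0 to 0.006, slides along x of knob_end with a steady drag of about 3 N and stays where it is left.
- ring (a joint): Angle of its ring, rad: 0 open, leaning back 20 degrees from upright towards the knob; 0.35 upright; 1.92 closed, level round the post with the bow just past the pin's tip. Sprung over-centre: upright is dead centre; let go before it, it springs back open, past about 0.5 it snaps closed by itself. Pushing it over takes under 1 N at the bow.
- bow (a point): Middle of the ring's bow, the cross wire at its free end. The ring is a plain steel wire loop, 5 mm thick, 45 mm wide, its bow 50 mm from the hinge and running along y. While open the bow is the pin's highest part, 47 mm above the pin axis and 31 mm along x from knob_end; it is pushed along x of knob_end to flip it.
- post_top (a point): Centre of the top of the fixed post the open pin goes through: square dark steel, 24 mm wide, 42 mm tall on the press's plywood lid (160 x 260 mm, 66 mm above the table), top 16 mm above the pin axis. The other post of this press, 180 mm away along y on either side, and both posts of the other press have their pins home and rings closed. Loose tape roll 20 mm high between the posts.

How it is judged (in metres and radians):
On the way, in this order (a step that is already met when the one before it is completed fails the run):
1. the pin is pushed home through the post, within 8 mm of its stop, with the ring not yet flipped (value of joint pin above 0.024 m and value of joint ring below 0.6 rad), for 0.2 s.
2. the ring is flipped over and lies closed round the pin end, within about 10 degrees (value of joint ring above 1.75 rad), for 0.2 s.
At the end, for the whole second after the job is handed in: The open pin is home through its post (within 8 mm of its stop) and its ring lies closed round the pin end (within about 10 degrees of its stop) and is at rest (value of joint pin above 0.024 m and value of joint ring above 1.75 rad and velocity of joint ring below 0.1 rad/s); the robot touches nothing.
It also fails if it takes over 38 s, if anything falls off the work surface, if the arm or the gripper's body presses on something with over 40 N, if the wrist force passes 120 N, or if a joint passes its speed limit or range.

## Robot

A 6-joint arm with a two-finger parallel gripper is mounted at the origin on the work surface. World frame = base frame: x ahead of the robot, y to its left, z up, the work surface at z = 0. Lengths are in m, angles in degrees, forces in N, time in s.
With the tool pointing down it reaches from about 0.375 to 0.75 m from the base axis. Payload 9 kg.
Tool frame: the origin (TCP) lies where the fingers leave the gripper's body, on its centre line; the fingertips stand 73 mm ahead of it and the grasp point (between the pads) lies 54 mm ahead of it (robot.tip_reach is the distance from the TCP to the fingertips, in m); z points along the fingers, y is the line along which they close (so a half turn about z gives the same grasp; the last joint's range is limited). The gripper opens to 85 mm and grips with 20 to 120 N. Pads are 22 mm wide; open, the fingers measure 114 mm over their backs; the gripper's body (76 mm by 85 mm) begins 54 mm behind the grasp point. The pads swing forward as they close: fully open they stand 13 mm farther back than shut.
Start: joints at [-79.853, 5.964, 5.575, 89.605, 0, 77.527], TCP at [0.231, -0.554, 0.304] pointing down, gripper open.
Joint ranges: [-171.21, 171.21], [-48.23, 106.86], [-62.78, 66.21], [-105.2, 120.99], [-86.42, 89.51], [-180, 180]. Speed limits (degrees/s): [127.2, 127.2, 147.25, 180, 180, 180].

## Interface

Orientations are given as [roll, pitch, yaw] about the fixed x, y, z axes, in that order (R = Rz(yaw) Ry(pitch) Rx(roll)).
In Python, from plant import robot gives the robot as it stands. Calls block until the motion is done:
- robot.move_pose(position, orientation): joint-space move of the TCP to a pose.
- robot.line_to(position, vel=0.15, rotation=None, guard=None): straight line of the TCP; rotation=None keeps the orientation; vel is the mean speed in m/s. With guard (N) it stops when the force on the tool has changed by that much, and returns True; else False.
- robot.goto_joints(angles): joint-space move.
- robot.set_gripper(opening): finger opening in m; the grip force is fixed at half the most; returns when the fingers have stopped.
- robot.pause(seconds).
- robot.ik(position, orientation): joint angles nearest the present ones, or None.
- robot.observe(): the state.
- robot.grab_frame(name): name is "side" or "top"; returns the picture (480x640x3 uint8, blue, green, red); there is no depth.
- robot.get_calibration(name): a dict with "vertical_fov" (degrees; the focal length in pixels is half the picture's height over the tangent of half this angle, whatever the lens; pixels are square), "cx", "cy" (the principal point, pixels), "k1" (the pictures are not rectified: a ray, as slopes to the right and down, at radius r is drawn at 1 + k1 r^2 times it, then the intrinsics apply), "rvec" (rotation vector, rad) and "tvec" (3), from world to camera coordinates, as OpenCV has them. Camera axes: x right, y down, z forward; pixel columns grow to the right and rows downward; lengths in m; the calibration is good to about 2 mm. A picture is of the moment at which its call begins. get_calibration takes no time and is no camera call.
A pose or a line that the arm cannot do raises robot.IKError and nothing moves.
- robot.job_done(): hands the job in; it is judged then, once.
The state is a dict: "time": time; "q": joint angles; "qvel": joint speeds; "joint_torque": joint torques, N m; "tool_pos": TCP position; "tcp_rot": TCP orientation; "ft_force": force on the tool from outside, world axes, zero at the start; "torque": the same for the moment, N m; "gripper_width": finger opening in m; "gripper_force": force on a finger pad.
Only numpy, scipy, OpenCV 4.12 (cv2) and the standard library are available. Lean on these libraries where they do the work, as an engineer would, in place of code of your own. Each camera call takes 0.05 s, during which the arm holds its last target. There are 200 camera calls.

## Working session

There is one attempt and no reset: what is moved stays moved. The work goes in short steps, each a Python script; the robot and the scene stay as the last script left them, time stands still between calls to the robot, and variables do not carry over. Pictures are saved under pics/ and viewed, at most 10 in all, crops included, and the job is handed in when it is done.

```bash
mkdir -p pics
cat > h.py <<'E'
import numpy as np, cv2
from plant import robot
def cam(n):
    c=robot.get_calibration(n); f=240/np.tan(np.radians(c["vertical_fov"])/2)
    R=cv2.Rodrigues(np.array(c["rvec"],float))[0]; return c,f,R,np.array(c["tvec"],float).ravel()
def ray(n,u,v):
    c,f,R,t=cam(n); d=np.array([(u-c["cx"])/f,(v-c["cy"])/f]); s=d.copy()
    for _ in range(30): s=d/(1+c["k1"]*(s@s))
    return -R.T@t, R.T@np.array([s[0],s[1],1])
def atz(n,u,v,z):
    o,d=ray(n,u,v); return o+d*(z-o[2])/d[2]
def proj(n,p):
    c,f,R,t=cam(n); q=R@np.array(p,float)+t; s=q[:2]/q[2]; s=s*(1+c["k1"]*(s@s)); return s*f+[c["cx"],c["cy"]]
def crop(img,name,x0,y0,x1,y1,k):
    cv2.imwrite(name,cv2.resize(img[y0:y1,x0:x1],None,fx=k,fy=k,interpolation=cv2.INTER_CUBIC))
E
python3 - <<'E'
from h import *
for n in("top","side"):
    cv2.imwrite(f"pics/{n}0.png",robot.grab_frame(n)); o,d=ray(n,320,240); print(n,o,d,robot.get_calibration(n)["k1"])
print(robot.observe()["tcp_rot"],robot.observe()["time"])
E
```

```text
top [ 0.39791444 -0.02510215  1.10826699] [ 0.18024171  0.01303854 -0.98360153] -0.0023770869573955587
side [0.33328412 0.64587579 0.60816547] [ 0.25688524 -0.78672749 -0.56135654] -0.08753344601848878
[-1.79932475e+02 -1.45478103e-02  2.26210927e+01] 0.1
```

View pics/top0.png

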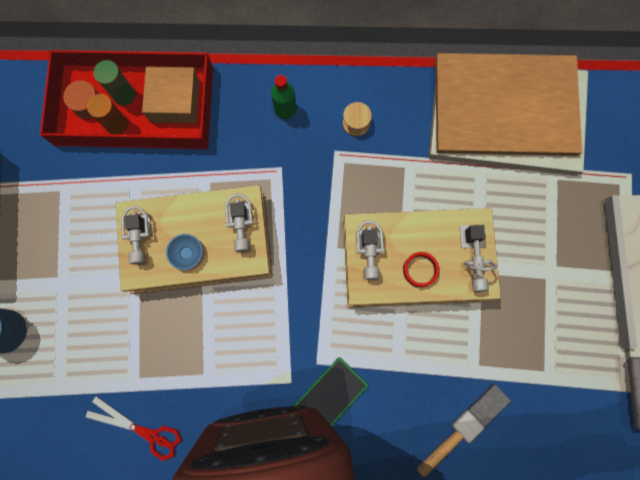

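View pics/side0.png

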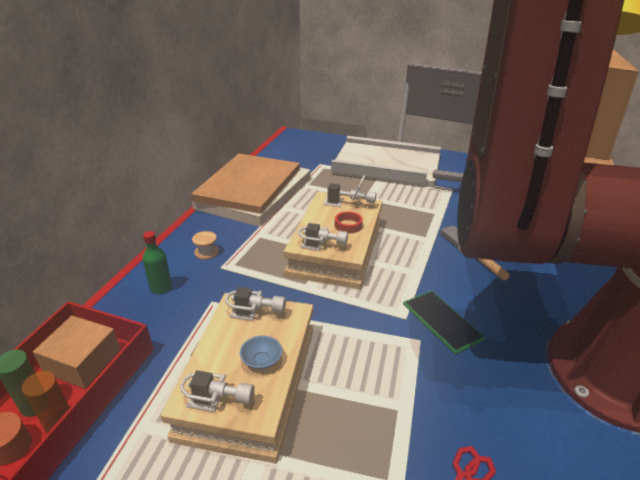

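The top view shows the open pin on the right-hand press: post at about (477,233), ring around (482,268) and knob around (480,285). In the side view it is at about (350,193). I'll enlarge both.

Run:
```python
from h import *
t=cv2.imread("pics/top0.png"); s=cv2.imread("pics/side0.png")
crop(t,"pics/tc.png",440,210,520,310,6-0); crop(s,"pics/sc.png",310,165,400,225,8)
```

```text
(no output)
```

View pics/tc.png

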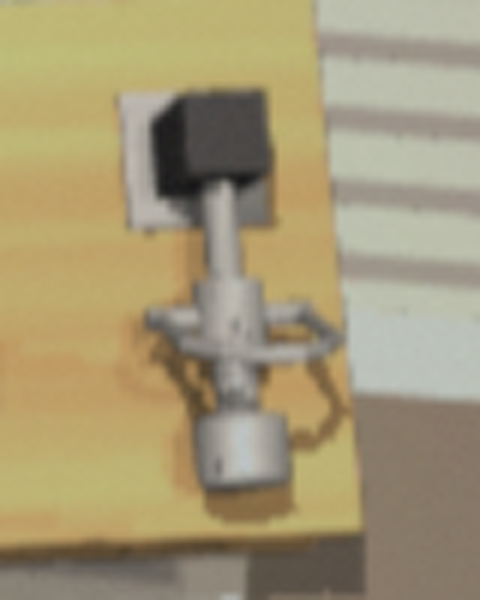

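View pics/sc.png

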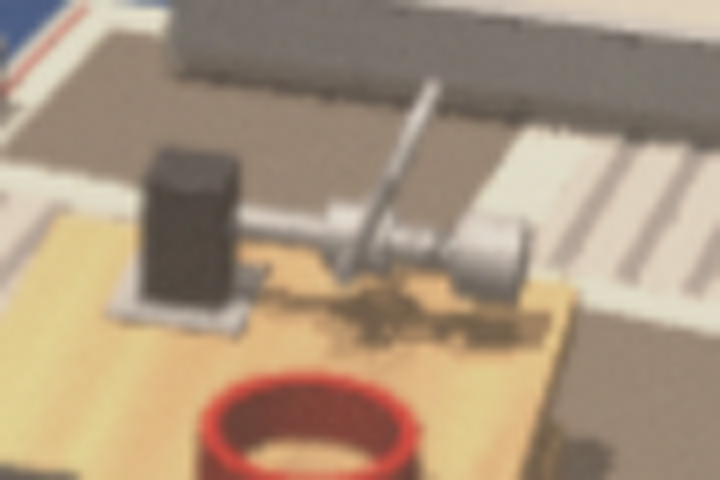

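Run:
```python
from h import *
from scipy.optimize import least_squares
T=lambda x,y:((x+.5)/6-.5+440,(y+.5)/6-.5+210); S=lambda x,y:((x+.5)/8-.5+310,(y+.5)/8-.5+165)
print("post",atz("top",*T(229,133),.108),"head",atz("top",*T(231,318),.102),"knobmid",atz("top",*T(244,445),.1),"knobback",atz("top",*T(246,480),.1),"bow",atz("top",*T(250,352),.139))
# features: (cam, pixel, local (x,y,z) from knob_end, post-relative flag)
F=[("top",T(229,133),(None,0,.016)),("top",T(242,418),(.020,0,.013)),("top",T(250,352),(.031,0,.047)),("top",T(232,282),(.058,0,.010)),
("side",S(197,170),(None,0,.016)),("side",S(437,82),(.031,0,.047)),("side",S(525,258),(0,0,0))]
def res(p):
    x,y,yaw,L,dx,dy=p; c,s=np.cos(yaw),np.sin(yaw); r=[]
    for n,uv,(a,b,h) in F:
        a=L if a is None else a
        q=proj(n,(x+c*a-s*b,y+s*a+c*b,.092+h)); 
        if n=="side": q=q+[dx,dy]
        r+=list(q-uv)
    return np.array(r+[dx,dy])
o=least_squares(res,[.47,-.2,0,.1,0,0],loss="soft_l1"); p=o.x
print(p,np.degrees(p[2])); print(res(p).round(1))
c,s=np.cos(p[2]),np.sin(p[2]);print("post",p[0]+c*p[3],p[1]+s*p[3])
```

```text
post [ 0.6014995  -0.27557123  0.108     ] head [ 0.55025329 -0.27640899  0.102     ] knobmid [ 0.51512386 -0.27966412  0.1       ] knobback [ 0.50542977 -0.27998221  0.1       ] bow [ 0.53558988 -0.27201124  0.139     ]
[ 0.50321859 -0.27821867  0.03069377  0.09819355 -0.20396092 -1.13891453] 1.7586233129415432
[-0.2  0.1 -0.3 -0.7  3.3  0.9 -0.3 -0.5  0.  -1.  -0.4  2.   0.7  0.7
 -0.2 -1.1]
post 0.601365882415119 -0.2752052097182522
```

The fit agrees with the sizes given: knob end (0.503, -0.278), yaw about 1.8°, and post 98 mm ahead, which makes the pin about 4 mm in. Next I push it home with closed fingers.

```bash
cat >> h.py <<'E'
K=np.array([.5032,-.2782]); YAW=1.76; D=np.array([np.cos(np.radians(YAW)),np.sin(np.radians(YAW))]); O=[180,0,YAW]
def P(face,tip): # finger leading face at 'face' m along x from K, fingertips at height tip
    return [*(K+D*(face-.011)),tip+robot.tip_reach]
E
python3 - <<'E'
from h import *
print(robot.tip_reach,robot.ik(P(-.03,.2),O)); 
robot.set_gripper(0); robot.move_pose(P(-.03,.2),O); robot.line_to(P(-.03,.084),vel=.1)
print(robot.observe()["ft_force"])
hit=robot.line_to(P(.042,.084),vel=.03,guard=18); s=robot.observe()
print(hit,(np.array(s["tool_pos"][:2])-K)@D+.011,s["tool_pos"],s["ft_force"],s["time"])
crop(robot.grab_frame("side"),"pics/s1.png",290,145,410,235,6)
E
```

```text
0.0726 [-45.04032625  -4.7525481   -8.46513452  86.28741359   0.
 133.19967375]
[ 0.82324887  0.37483295 -0.07604758]
True 0.030186422057375196 [ 0.52236133 -0.27708867  0.15565541] [-0.34980458  0.06349709 -0.21319173] 5.3333
```

View pics/s1.png

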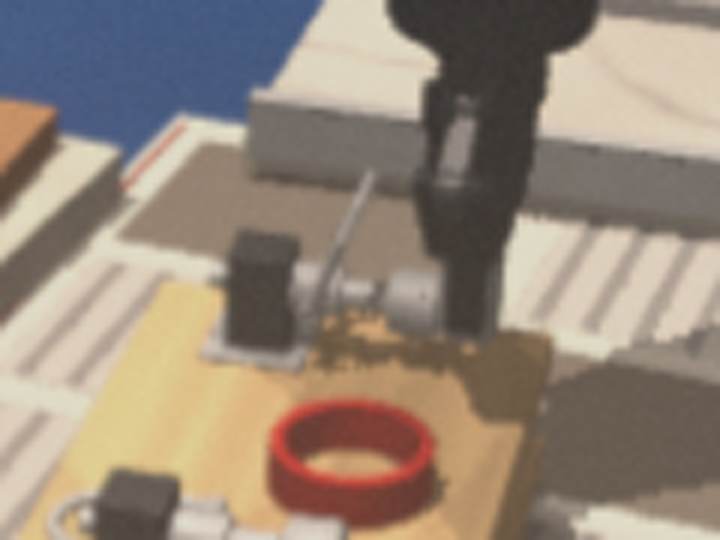

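The pin's head at (305,290) is against the post, and the ring still stands open with its bow at (372,175). The push stopped at 30 mm, as expected, so I can flip the ring.

Run:
```python
from h import *
robot.pause(.3)
robot.line_to(P(.015,.084),vel=.06); robot.line_to(P(.015,.126),vel=.08)
hit=robot.line_to(P(.108,.126),vel=.06,guard=12); s=robot.observe()
print(hit,(np.array(s["tool_pos"][:2])-K)@D+.011,s["ft_force"])
robot.line_to(P(.09,.22),vel=.1); robot.line_to(P(-.05,.26)); robot.pause(.3)
print(robot.observe()["time"])
crop(robot.grab_frame("side"),"pics/s2.png",290,145,410,235,6)
```

```text
False 0.10779158104338796 [-0.33847144  0.13068207  0.10463499]
10.975
```

View pics/s2.png

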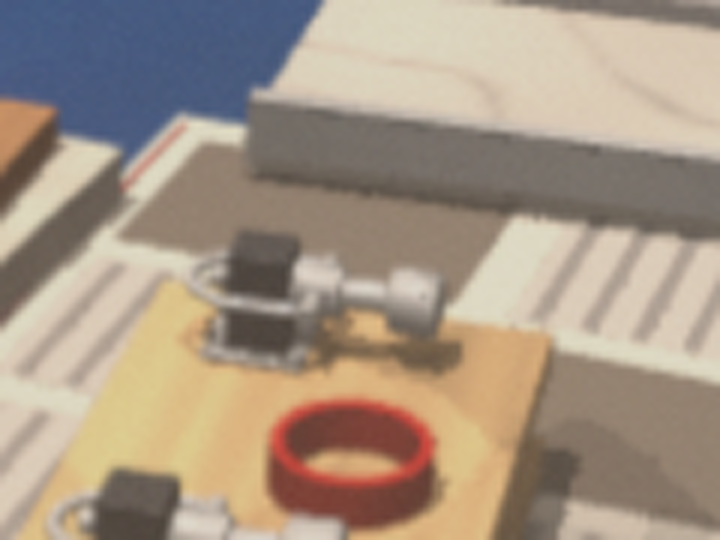

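The ring now lies level round the post, with its bow at about (195,275) past the pin tip. The head is still against the post and the gripper is clear.

```bash
python3 -c "
from plant import robot
print(robot.job_done())"
```

```text
the job is handed in; nothing more can be done
None
```

The pin is pushed fully home and its ring is snapped closed round the pin end, confirmed in the last picture; I handed the job in just after 11 s, but the call returned no verdict.

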